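# Press a bush into a cutting wheel with the bench quick clamp

## Robot

A 6-joint arm with a two-finger parallel gripper is mounted at the origin on the work surface. World frame = base frame: x ahead of the robot, y to its left, z up, the work surface at z = 0. Lengths are in m, angles in rad, forces in N, time in s.
With the tool pointing down it reaches from about 0.35 to 0.975 m from the base axis. Payload 4.9 kg.
Tool frame: the origin (TCP) lies at the very end of the fingers, on their centre line; the grasp point (between the pads) lies 19 mm behind it; z points along the fingers, y is the line along which they close (so a half turn about z gives the same grasp; the last joint's range is limited). The gripper opens to 85 mm and grips with 20 to 120 N. Pads are 22 mm wide; open, the fingers measure 114 mm over their backs; the gripper's body (76 mm by 85 mm) begins 54 mm behind the grasp point. The pads swing forward as they close: fully open they stand 13 mm farther back than shut.
Start: joints at [-1.458, 0.053, 1.613, -0, 1.476, -0.119], TCP at [0.144, -0.608, 0.231] pointing down, gripper open.
Joint ranges: [-3.01, 3.01], [-1.01, 2.22], [0.06, 2.58], [-1.02, 4.17], [0.09, 2.62], [-3.14, 3.14]. Speed limits (rad/s): [2.57, 2.57, 3.14, 3.14, 3.14, 3.14].

## Interface

Orientations are given as a rotation vector (axis times angle).
In Python, from station import ctrl, imaging gives the robot as it stands.
- The arm moves only by the tool play_rows, never from a script. Its argument "series" is a list of rows, each a list of 3 entries, a list of its own where there are three numbers: the opening, from 0 (shut) to 1 (fully open), then the shift along the tool's x, y, z each as a share of 0.05 m, from -1 to 1, then the turn, a rotation vector about the tool's x, y, z each as a share of 8 degrees, from -1 to 1. In form: [[grip, [dx, dy, dz], [ax, ay, az]], ...]. A call has 1 to 8 rows; each row shifts and turns the commanded pose from where the row before left it, along the tool's axes as they then stand; what a row does not reach is not made up. A row lasts 1/8 s, in which the tool goes at most 62.5 mm and 10.7 degrees, less where a joint would pass 70% of its speed; a pose out of reach is approached as far as the arm can. A call with a number of a shift or a turn outside -1 to 1 is refused whole. A call with a gripper value outside its range is refused whole. The fingers move at their own pace and stop on an object; "force" is the grip in N (left out, the last holds). Time passes only in rows, so rows that do not move let the fingers close. It gives the time, the measured TCP pose, the force, the opening and the grip force at its end, in the units of the state.
- ctrl.get_obs(): the state, without advancing time (a new reading comes with each control period).
- imaging.get_image(name): name is "side" or "top" or "wrist"; returns a dict with "color" (420x560x3 uint8, blue, green, red), "fx", "fy", "cx", "cy" (pixels), "extrinsics" (4x4, takes a point from world to camera coordinates); the wrist camera has in their place "hand_eye" (4x4, takes a point from camera to tool coordinates, whose origin is the TCP and whose axes are the flange's). Camera axes: x right, y down, z forward; pixel columns grow to the right and rows downward; lengths in m; the calibration is good to about 2 mm. A picture is of the moment at which its call begins: read the wrist's pose just before it. There is no depth.
- ctrl.finish_job(): hands the job in; it is judged then, once.
The state is a dict: "t": time; "q": joint angles; "dq": joint speeds; "effort": joint torques, N m; "tool_pos": TCP position; "tool_rot": TCP orientation; "contact_force": force on the tool from outside, world axes, zero at the start; "wrist_torque": the same for the moment, N m; "opening": finger opening in m; "grip_force": force on a finger pad.
Only numpy, scipy, OpenCV 4.12 (cv2) and the standard library are available. Lean on these libraries where they do the work, as an engineer would, in place of code of your own. Each camera call takes 0.05 s, during which the arm holds its last target. There are 200 camera calls.

## Task

Squeeze the two sprung levers of the yellow bench clamp again and again, so that its jaw walks up to the green cutting wheel and presses the white bush fully home in the wheel's bore, firmly (15 N or more) but never above 35 N, because the stone cracks. Then let go of the levers and press the red release tab down until the jaw springs all the way back, and leave the wheel standing in its cradle. Keep your fingers off the wheel, bush and jaw pad, and leave the other things where they are.

Things in the scene. Friction and masses are not known exactly. Their poses are not given: they have to be found in the camera images.
- clamp: Yellow bench quick clamp on a dark steel base plate 330 x 110 x 10 mm (x -125 to +205 mm). Origin on the table under the middle between the two levers; +x is the way the jaw presses (towards the wheel), z up. Housing from x -95 to +30 mm, 44 mm wide, top 80 mm up. The steel bar runs along x through it, 62 mm up, and sticks out 20 mm behind. Only the levers stand higher than 112 mm.
- grip (a point): Half-way between the orange rollers of the two upright black levers: 145 mm above the clamp's origin. Rollers 12 mm thick, 26 mm long along the clamp's y, 145 mm up at clamp x -27 and +27 mm at rest (66 mm over their outsides); lever tops 151 mm up. Pinch from above, fingers closing along the clamp's x: both levers always move alike, to 40 mm over the rollers at their stop.
- lever (a joint): Angle of each squeeze lever: 0 at rest to 0.20 rad at the stop (13 mm at the roller, 65 mm above the pivot). Its spring gives 2 N at rest, 4 N squeezed. Pad force = 1.5 x (force of each finger on its roller less that spring) less 2 to 5 N: 20 N a finger gives about 21 N at the pad, 25 N about 28 N, 38 N about 42 N. Levers that stall short of 40 mm under 20 to 25 N mean: bush home.
- jaw (a joint): Forward travel of bar and jaw, m: 0 fully back (a light spring pulls it there) to 0.056. A full squeeze of the levers drives it about 14 mm; when they open it stays on the last whole ratchet tooth (7 mm pitch), so open them fully between squeezes; a squeeze that ends short of the lever stop gains only one tooth or none. The bush comes home at about 0.029 to 0.043 plus the squash of the pad.
- pad: Orange rubber jaw pad, disc 30 mm across, on the front of the jaw. Origin at the middle of its front face, 62 mm above the table, 62 mm ahead of the clamp's origin with the jaw fully back; its x points along the clamp's x. The rubber yields 1 mm for every 5 N and is flat (hard) at 7.5 mm.
- cradle: Grey cradle with an upright anvil plate 100 mm high, fixed on the base plate in front of the jaw at one of many settings (108 to 122 mm from the clamp's origin). Origin on its underside (10 mm above the table) below the wheel's middle; axes as the clamp's.
- wheel: Loose green stone cutting wheel, 90 mm across, 20 mm thick, about 0.35 kg, standing on edge in the cradle with its back against the anvil. Origin at its centre, 62 mm above the table, its x along the wheel's axis and away from the jaw.
- bush (a joint): How far the white plastic bush (flange 26 mm across, 5 mm thick, on the wheel's axis, facing the jaw) has been pressed into the wheel's bore, m: it starts at 0 to 0.006 and is home, its flange on the wheel's face, at 0.016. It takes about 9 N to move it and it stays where it is left.
- tab_top (a point): Middle of the top face of the red release tab, 30 x 28 mm, 92 mm above the table, 80 mm behind the levers' middle (clamp x -80 mm).
- tab (a joint): How far the release tab is pressed down, m: 0 up, 0.008 at its stop. Its spring takes 6 N at rest and 9 N at the stop, some 2 N more while the jaw still bears on the bush. Past 0.007 both pawls are free and the jaw springs back if the levers are let go.
- spanner: open spanner, 160 mm long, lying flat near the clamp (bystander). Origin under its middle.
- spare_wheel: spare green grinding wheel, 80 mm across, 18 mm thick, lying flat (bystander). Origin under its middle.
- spare_bush: spare white bush, 26 mm across, 22 mm high, standing near the clamp (bystander). Origin under its middle.
- tumbler: glass tumbler, 76 mm across, 95 mm high (bystander). Origin under its middle.
- glass_bowl: glass bowl, 150 mm across, 75 mm high (bystander). Origin under its middle.
- polish_jar: closed white jar with red cap, 66 mm across, 85 mm high (bystander). Origin under its middle.
- brush: bench brush lying flat (bystander). Origin under its middle.
There are look-alikes about, which are no part of the job. Of the things like the wheel, leave any that is blue; of the rest the smaller one is meant.

How it is judged:
By the outcome, as a careful person would: the job done as asked, in the order asked, and still so for the second after the job is handed in, with the robot touching nothing.
It also fails if it takes over 58 s, if anything falls off the work surface, if the arm or the gripper's body presses on something with over 40 N, if the wrist force passes 120 N, or if a joint passes its speed limit or range.

## Working session

There is one attempt and no reset: what is moved stays moved. The work goes in short steps, Python scripts to look and compute and a tool call to move; the robot and the scene stay as the last step left them, time stands still between calls to the robot, and variables do not carry over. Pictures are saved under pics/ and viewed, at most 10 in all, crops included, and the job is handed in when it is done.

Besides the shell and the picture viewer there is one more tool, called by a JSON object that holds its "api" and its "payload". play_rows: Moves the arm, as the interface text tells. Shift numbers are shares of 0.05 m and turn numbers shares of 8 degrees, none past 1 either way. Its arguments: {"type":"object","properties":{"series":{"type":"array"},"force":{"type":"number"}},"required":["series"]}

```bash
mkdir -p pics; ls; python3 - <<'E'
from station import ctrl, imaging
import cv2
o=ctrl.get_obs(); print({k:o[k] for k in("t","tool_pos","tool_rot","opening","contact_force")})
for n in("top","side"):
    im=imaging.get_image(n); cv2.imwrite(f"pics/{n}.png",im["color"]); print(n,im["fx"],im["fy"],im["cx"],im["cy"],im["extrinsics"])
im=imaging.get_image("wrist");print(im["hand_eye"])
E
```

```text
pics
{'t': 0.0, 'tool_pos': array([ 0.14349479, -0.6076777 ,  0.23005359]), 'tool_rot': array([-3.11849708e+00, -3.63009365e-01,  1.08576912e-05]), 'opening': 0.08559836535179995, 'contact_force': array([ 0.26996965, -0.11782422, -0.2929362 ])}
top 434.6157056575612 434.6157056575612 275.1985802584431 205.91017435809172 [[ 2.76337166e-03 -9.99995676e-01 -1.00559469e-03 -8.10590669e-03]
 [-9.78590738e-01 -2.49726861e-03 -2.05800708e-01  5.20536393e-01]
 [ 2.05797307e-01  1.55276949e-03 -9.78593408e-01  1.26605798e+00]
 [ 0.00000000e+00  0.00000000e+00  0.00000000e+00  1.00000000e+00]]
side 523.4481926827506 523.4481926827506 273.61757311226154 214.93292900823087 [[-0.98093964 -0.19388411 -0.01289879  0.51657265]
 [-0.13311464  0.71887267 -0.6822775   0.15804114]
 [ 0.14155535 -0.66755602 -0.73097951  1.67042855]
 [ 0.          0.          0.          1.        ]]
[[ 3.87400790e-04 -9.45603766e-01 -3.25320407e-01  8.29815094e-02]
 [ 9.99999866e-01  4.77734163e-04 -1.97794187e-04 -8.68616112e-04]
 [ 3.42451600e-04 -3.25320286e-01  9.45603825e-01 -1.42071676e-01]
 [ 0.00000000e+00  0.00000000e+00  0.00000000e+00  1.00000000e+00]]
```

View pics/top.png

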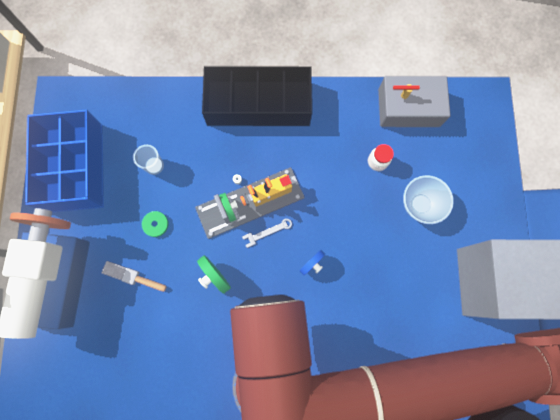

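View pics/side.png

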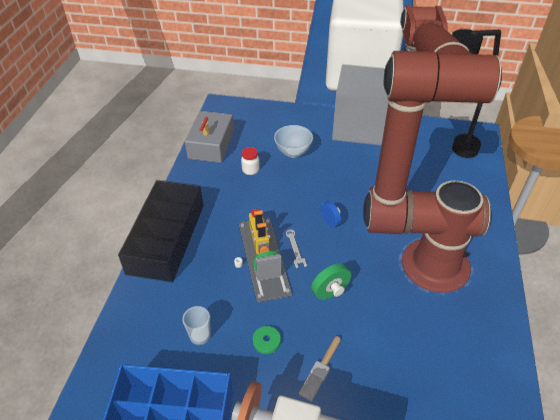

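The top view shows the clamp around (250,195), with its tab at (286,181) and wheel at (228,207). The side view shows it around (262,250). I'll enlarge both.

```bash
python3 - <<'E'
import cv2,numpy as np
a=cv2.imread("pics/top.png")[160:245,185:315]; b=cv2.imread("pics/side.png")[200:305,225:315]
a=cv2.resize(a,None,fx=6,fy=6,interpolation=cv2.INTER_CUBIC); cv2.imwrite("pics/topc.png",a)
b=cv2.resize(b,None,fx=5.5,fy=5.5,interpolation=cv2.INTER_CUBIC); cv2.imwrite("pics/sidec.png",b)
E
```

```text
(no output)
```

View pics/topc.png

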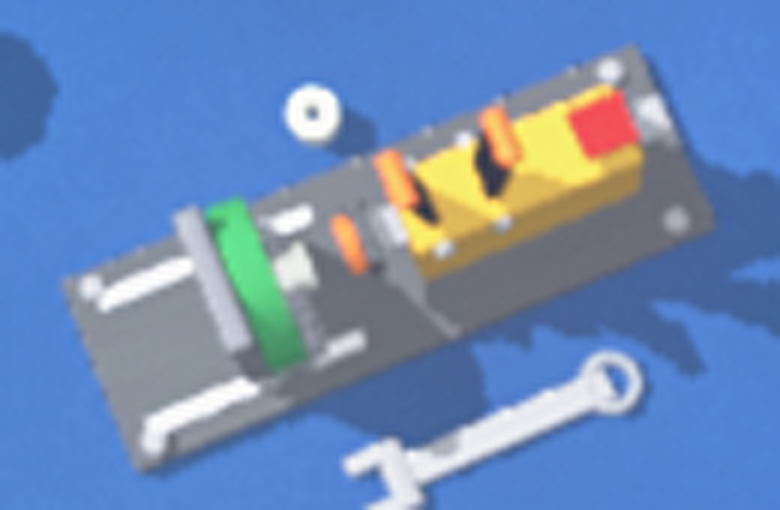

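View pics/sidec.png

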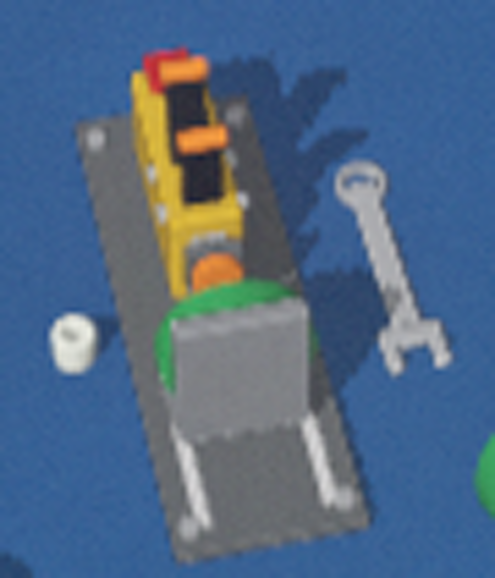

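The top crop shows the plate corners at (632,45), (715,228), (65,280) and (138,468), rollers at (396,180) and (500,137), and the tab at (603,125). The side crop has corners at (78,125), (180,562), (370,525) and (245,98), with rollers at (203,138) and (183,68). I'll fit the pose from these.

```bash
cat > fit.py <<'E'
import numpy as np
from scipy.optimize import least_squares
from scipy.spatial.transform import Rotation as R
from station import ctrl, imaging
C=[(-.125,-.055,.01),(-.125,.055,.01),(.205,-.055,.01),(.205,.055,.01),(.027,0,.147),(-.027,0,.147)]
obs={"top":(C+[(-.08,0,.092)],[(632,45),(715,228),(65,280),(138,468),(396,180),(500,137),(603,125)],6,(185,160)),
"side":(C,[(78,125),(245,98),(180,562),(370,525),(203,138),(183,68)],5.5,(225,200))}
ims={n:imaging.get_image(n) for n in obs}
def res(p):
    r=[]
    for n,(P,u,s,o) in obs.items():
        P=np.array(P); u=(np.array(u)+.5)/s+o-.5
        W=R.from_euler('z',p[2]).apply(P)+[p[0],p[1],0]
        im=ims[n];E=im["extrinsics"];c=W@E[:3,:3].T+E[:3,3]
        r.append(np.c_[im["fx"]*c[:,0]/c[:,2]+im["cx"],im["fy"]*c[:,1]/c[:,2]+im["cy"]]-u)
    return np.vstack(r)
s=least_squares(lambda p:res(p).ravel(),[.53,.05,2.0],loss='soft_l1')
print(s.x,np.degrees(s.x[2])); print(res(s.x).round(2))
E
python3 fit.py
```

```text
[0.55941274 0.03854962 1.97821317] 113.34326566363154
[[ 0.31 -0.74]
 [ 0.43 -0.47]
 [-1.45 -0.18]
 [-0.88  0.47]
 [-0.04 -0.15]
 [ 0.12 -0.23]
 [-0.39 -0.22]
 [-0.16 -0.29]
 [ 0.9  -0.62]
 [-0.47 -0.42]
 [ 0.61 -0.4 ]
 [ 0.37  0.15]
 [ 0.63  0.34]]
```

```bash
cat > go.py <<'E'
import sys,numpy as np
from scipy.spatial.transform import Rotation as R
from station import ctrl
cx,cy,yaw=0.5594,0.0385,1.978
def go(px,z,py=0.):
    o=ctrl.get_obs(); T=R.from_rotvec(o["tool_rot"])
    w=np.array([cx,cy,0])+R.from_euler('z',yaw).apply([px,py,0]); w[2]=z
    sh=T.inv().apply(w-o["tool_pos"])/.05
    c=R.from_euler('z',yaw)
    best=[]
    for s in(1,-1):
        y=c.apply([s,0,0]); zz=np.array([0,0,-1.]); x=np.cross(y,zz)
        D=T.inv()*R.from_matrix(np.c_[x,y,zz]); best.append((D.as_rotvec(degrees=True)/8).round(2))
    print("t",o["t"],"q",o["q"].round(3),"pos",o["tool_pos"].round(4),"F",o["contact_force"].round(1),"open",round(o["opening"],4),"gf",o["grip_force"])
    print("shift/0.05",sh.round(2),"turn",best)
if __name__=="__main__": go(*map(float,sys.argv[1:]))
E
python3 go.py 0 0.22
```

```text
t 0.25 q [-1.458  0.053  1.614 -0.     1.476 -0.119] pos [ 0.1435 -0.608   0.2307] F [0.5 0.1 0.4] open 0.0855 gf 0.0
shift/0.05 [ 11.06 -10.67   0.23] turn [array([-0.000e+00,  1.000e-02,  2.124e+01]), array([-0.01, -0.  , -1.26])]
```

{"api": "play_rows", "payload": {"series": [[1,[0.69,-0.67,0],[0,0,0]],[1,[0.69,-0.67,0],[0,0,0]],[1,[0.69,-0.67,0],[0,0,0]],[1,[0.69,-0.67,0],[0,0,0]],[1,[0.69,-0.67,0],[0,0,0]],[1,[0.69,-0.67,0],[0,0,0]],[1,[0.69,-0.67,0],[0,0,0]],[1,[0.69,-0.67,0],[0,0,0]]], "force": 20}}

```text
t: 1.25
tool_pos: [0.3512, -0.2826, 0.2314]
tool_rot: [3.12, 0.363, 0.001]
contact_force: [-0.3, 0.0, -0.3]
opening: 0.0854
grip_force: 0.0
```

{"api": "play_rows", "payload": {"series": [[1,[0.69,-0.67,0],[0,0,0]],[1,[0.69,-0.67,0],[0,0,0]],[1,[0.69,-0.67,0],[0,0,0]],[1,[0.69,-0.67,0],[0,0,0]],[1,[0.69,-0.67,0],[0,0,0]],[1,[0.69,-0.67,0],[0,0,0]],[1,[0.3,-0.3,0],[0,0,-0.6]],[1,[0,0,0],[0,0,-0.66]]]}}

```text
t: 2.25
tool_pos: [0.5175, -0.0213, 0.2311]
tool_rot: [-3.074, -0.645, 0.001]
contact_force: [0.7, -1.1, 0.6]
opening: 0.0853
grip_force: 0.0
```

```bash
python3 go.py 0 0.22
```

```text
t 2.25 q [-0.185 -0.206  1.858  0.     1.49   0.972] pos [ 0.5175 -0.0213  0.2311] F [ 0.7 -1.1  0.6] open 0.0853 gf 0.0
shift/0.05 [ 1.25 -0.76  0.22] turn [array([-0.000e+00, -1.000e-02, -2.246e+01]), array([-0.  ,  0.  ,  0.04])]
```

{"api": "play_rows", "payload": {"series": [[1,[0.62,-0.38,0.1],[0,0,0.04]],[1,[0.63,-0.38,0.1],[0,0,0]],[1,[0,0,0],[0,0,0]],[1,[0,0,0],[0,0,0]]]}}

```text
t: 2.75
tool_pos: [0.5592, 0.0364, 0.2212]
tool_rot: [3.078, 0.628, -0.001]
contact_force: [-0.3, -0.3, 0.3]
opening: 0.0854
grip_force: 0.0
```

```bash
python3 go.py 0 0.127; python3 - <<'E'
from station import imaging
import cv2
im=imaging.get_image("wrist");cv2.imwrite("pics/w1.png",im["color"]);print(im["fx"],im["cx"],im["cy"])
E
```

```text
t 2.75 q [-0.068 -0.094  1.775 -0.     1.462  1.101] pos [0.5592 0.0364 0.2212] F [-0.3 -0.3  0.3] open 0.0854 gf 0.0
shift/0.05 [ 0.02 -0.04  1.88] turn [array([ 1.000e-02, -0.000e+00,  2.246e+01]), array([ 0.  ,  0.01, -0.04])]
378.0074250586817 283.79741417397844 211.34538791829
```

View pics/w1.png

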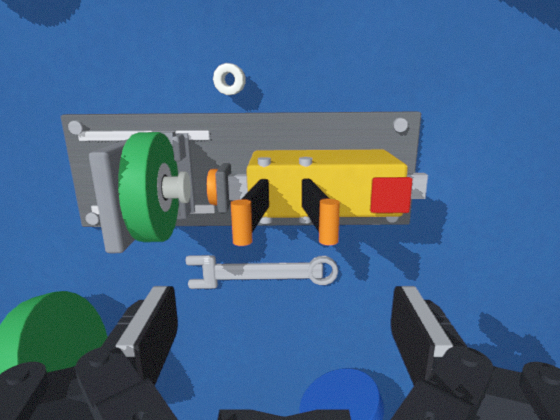

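The wrist view shows rollers at (242,222) and (329,222), the tab at (391,195), and plate corners at (62,115), (80,226), (420,112) and (411,223). I'll refit with these added.

```bash
cat >> fit.py <<'E'
o=ctrl.get_obs(); im=imaging.get_image("wrist"); T=np.eye(4);T[:3,:3]=R.from_rotvec(o["tool_rot"]).as_matrix();T[:3,3]=o["tool_pos"]
im["extrinsics"]=np.linalg.inv(T@im["hand_eye"]); ims["wrist"]=im
obs["wrist"]=(obs["top"][0],[(420,112),(411,223),(62,115),(80,226),(242,222),(329,222),(391,195)],1,(0,0))
s=least_squares(lambda p:res(p).ravel(),s.x,loss='soft_l1')
print("all",s.x); print(res(s.x)[-7:].round(2))
obs={"wrist":obs["wrist"]}
s=least_squares(lambda p:res(p).ravel(),s.x,loss='soft_l1')
print("wrist",s.x); print(res(s.x).round(2))
E
python3 fit.py | tail -17
```

```text
[ 0.63  0.34]]
all [0.56063419 0.03705314 1.98117298]
[[ 1.75 -1.03]
 [-1.3   1.35]
 [-3.57 -0.68]
 [ 0.64  1.09]
 [-1.35  0.47]
 [-0.15 -0.26]
 [ 0.34  0.38]]
wrist [0.56079569 0.03683509 1.98120116]
[[ 2.04 -1.1 ]
 [-1.03  1.28]
 [-3.3  -0.75]
 [ 0.89  1.04]
 [-0.92  0.38]
 [ 0.29 -0.36]
 [ 0.7   0.29]]
```

```bash
sed -i 's/cx,cy,yaw=.*/cx,cy,yaw=0.5605,0.0370,1.981/' go.py; python3 go.py 0 0.125
```

```text
t 2.95 q [-0.068 -0.095  1.775 -0.     1.462  1.101] pos [0.5593 0.036  0.2216] F [-0.3 -0.1  0.3] open 0.0852 gf 0.0
shift/0.05 [ 0.03 -0.01  1.93] turn [array([-0.  , -0.  , 22.43]), array([ 0.  , -0.  , -0.07])]
```

{"api": "play_rows", "payload": {"series": [[1,[0.03,-0.01,0.5],[0,0,-0.07]],[1,[0,0,0.5],[0,0,0]],[1,[0,0,0.5],[0,0,0]],[1,[0,0,0.43],[0,0,0]],[0.9,[0,0,0],[0,0,0]],[0.82,[0,0,0],[0,0,0]],[0.75,[0,0,0],[0,0,0]],[0.7,[0,0,0],[0,0,0]]], "force": 20}}

```text
t: 3.95
tool_pos: [0.5622, 0.0369, 0.1274]
tool_rot: [3.073, 0.642, 0.005]
contact_force: [0.0, -3.2, 5.2]
opening: 0.0598
grip_force: 4.9
```

{"api": "play_rows", "payload": {"series": [[0.65,[0,0,0],[0,0,0]],[0.65,[0,0,0],[0,0,0]]]}}

```text
t: 4.2
tool_pos: [0.5625, 0.037, 0.1277]
tool_rot: [3.073, 0.642, 0.007]
contact_force: [-1.2, -4.1, 7.1]
opening: 0.0559
grip_force: 5.1
```

{"api": "play_rows", "payload": {"series": [[0.6,[0,0,0],[0,0,0]],[0.55,[0,0,0],[0,0,0]],[0.5,[0,0,0],[0,0,0]],[0.46,[0,0,0],[0,0,0]],[0.42,[0,0,0],[0,0,0]],[0.4,[0,0,0],[0,0,0]],[0.4,[0,0,0],[0,0,0]]]}}

```text
t: 5.08
tool_pos: [0.5633, 0.0372, 0.1287]
tool_rot: [3.073, 0.642, 0.01]
contact_force: [0.3, -2.4, 9.6]
opening: 0.0382
grip_force: 19.5
```

```bash
python3 go.py 0 0.125
```

```text
t 5.075 q [-6.500e-02 -9.000e-03  1.852e+00 -1.000e-03  1.292e+00  1.094e+00] pos [0.5633 0.0372 0.1287] F [ 0.3 -2.4  9.6] open 0.0382 gf 19.536216259002686
shift/0.05 [-0.05 -0.02  0.07] turn [array([  0.06,   0.04, -22.49]), array([ 0.03, -0.04,  0.01])]
```

{"api": "play_rows", "payload": {"series": [[0.6,[0,0,0],[0,0,0]],[0.75,[0,0,0],[0,0,0]],[0.88,[0,0,0],[0,0,0]],[0.88,[0,0,0],[0,0,0]],[0.8,[0,0,0],[0,0,0]],[0.7,[0,0,0],[0,0,0]],[0.65,[0,0,0],[0,0,0]],[0.6,[0,0,0],[0,0,0]]], "force": 20}}

```text
t: 6.08
tool_pos: [0.562, 0.0368, 0.1272]
tool_rot: [3.073, 0.642, 0.004]
contact_force: [-1.5, -4.5, 7.4]
opening: 0.0516
grip_force: 6.8
```

{"api": "play_rows", "payload": {"series": [[0.56,[0,0,0],[0,0,0]],[0.52,[0,0,0],[0,0,0]],[0.48,[0,0,0],[0,0,0]],[0.44,[0,0,0],[0,0,0]],[0.4,[0,0,0],[0,0,0]],[0.4,[0,0,0],[0,0,0]],[0.4,[0,0,0],[0,0,0]]]}}

```text
t: 6.95
tool_pos: [0.5624, 0.0369, 0.1291]
tool_rot: [3.072, 0.642, 0.005]
contact_force: [-4.6, -3.3, 14.5]
opening: 0.0384
grip_force: 19.2
```

{"api": "play_rows", "payload": {"series": [[0.6,[0,0,0],[0,0,0]],[0.75,[0,0,0],[0,0,0]],[0.88,[0,0,0],[0,0,0]],[0.88,[0,0,0],[0,0,0]],[0.88,[0,0,0],[0,0,0]]]}}

```text
t: 7.58
tool_pos: [0.5604, 0.0382, 0.1244]
tool_rot: [-3.074, -0.643, 0.001]
contact_force: [-0.1, 0.4, -0.4]
opening: 0.0751
grip_force: 0.0
```

```bash
python3 go.py 0 0.125; python3 - <<'E'
from station import imaging
import cv2,numpy as np
t=imaging.get_image("top")["color"][160:245,185:315]; s=imaging.get_image("side")["color"][200:305,225:315]
w=imaging.get_image("wrist")["color"]
h=lambda a:cv2.resize(a,(int(a.shape[1]*300/a.shape[0]),300),interpolation=cv2.INTER_CUBIC)
cv2.imwrite("pics/m2.png",np.vstack([np.hstack([h(s),h(t)])[:,:716],cv2.resize(w[60:300,:],(716,300))]))
E
```

```text
t 7.575 q [-6.500e-02 -6.000e-03  1.857e+00  1.000e-03  1.292e+00  1.094e+00] pos [0.5604 0.0382 0.1244] F [-0.1  0.4 -0.4] open 0.0751 gf 0.0
shift/0.05 [-0.01  0.02 -0.01] turn [array([-1.000e-02, -1.000e-02, -2.249e+01]), array([-0.01,  0.  ,  0.01])]Traceback (most recent call last):
  File "<stdin>", line 6, in <module>
    return _nx.concatenate(arrs, 0, dtype=dtype, casting=casting)
           ~~~~~~~~~~~~~~~^^^^^^^^^^^^^^^^^^^^^^^^^^^^^^^^^^^^^^^
ValueError: all the input array dimensions except for the concatenation axis must match exactly, but along dimension 1, the array at index 0 has size 715 and the array at index 1 has size 716
```

{"api": "play_rows", "payload": {"series": [[0.8,[0,0,0],[0,0,0]],[0.74,[0,0,0],[0,0,0]],[0.7,[0,0,0],[0,0,0]],[0.67,[0,0,0],[0,0,0]],[0.64,[0,0,0],[0,0,0]],[0.62,[0,0,0],[0,0,0]],[0.6,[0,0,0],[0,0,0]]], "force": 20}}

```text
t: 8.6
tool_pos: [0.5619, 0.0367, 0.1286]
tool_rot: [3.072, 0.642, 0.003]
contact_force: [-7.1, -3.8, 14.3]
opening: 0.0516
grip_force: 12.9
```

{"api": "play_rows", "payload": {"series": [[0.58,[0,0,0],[0,0,0]],[0.56,[0,0,0],[0,0,0]],[0.54,[0,0,0],[0,0,0]],[0.52,[0,0,0],[0,0,0]]]}}

```text
t: 9.1
tool_pos: [0.5624, 0.0368, 0.1295]
tool_rot: [3.072, 0.642, 0.005]
contact_force: [-6.4, -4.4, 16.3]
opening: 0.045
grip_force: 17.1
```

{"api": "play_rows", "payload": {"series": [[0.5,[0,0,0],[0,0,0]],[0.48,[0,0,0],[0,0,0]],[0.46,[0,0,0],[0,0,0]],[0.43,[0,0,0],[0,0,0]],[0.4,[0,0,0],[0,0,0]],[0.4,[0,0,0],[0,0,0]]]}}

```text
t: 9.85
tool_pos: [0.5624, 0.0368, 0.1296]
tool_rot: [3.072, 0.642, 0.005]
contact_force: [-6.1, -4.3, 17.3]
opening: 0.0448
grip_force: 17.8
```

```bash
python3 go.py 0 0.125; python3 - <<'E'
from station import imaging
import cv2,numpy as np
t=imaging.get_image("top")["color"][160:245,185:315]; s=imaging.get_image("side")["color"][200:305,225:315]
w=imaging.get_image("wrist")["color"]
h=lambda a,k:cv2.resize(a,k,interpolation=cv2.INTER_CUBIC)
cv2.imwrite("pics/m3.png",np.vstack([np.hstack([h(s,(260,300)),h(t,(440,300))]),h(w[60:300],(700,300))]))
E
```

```text
t 9.85 q [-0.066 -0.01   1.852 -0.002  1.297  1.094] pos [0.5624 0.0368 0.1296] F [-6.1 -4.3 17.3] open 0.0448 gf 17.808354198932648
shift/0.05 [-0.03 -0.02  0.09] turn [array([  0.03,   0.04, -22.49]), array([ 0.02, -0.02,  0.01])]
```

View pics/m3.png

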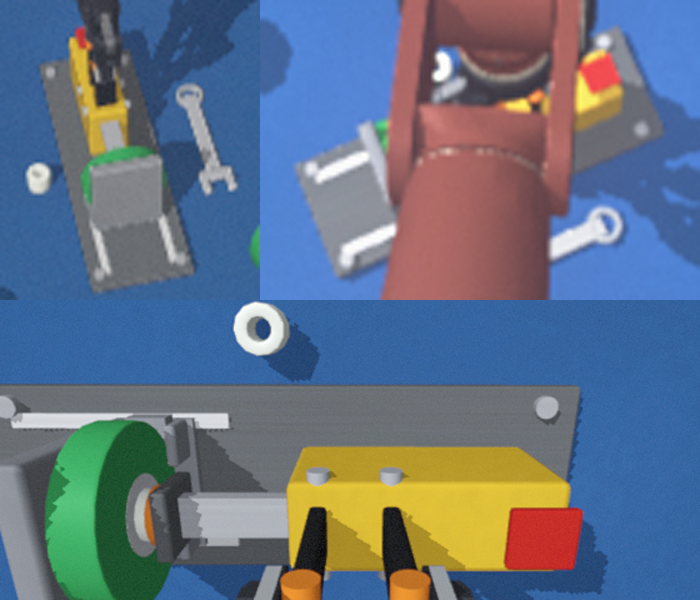

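It stalled at 44.8 mm, and the picture shows the flange (143,512) against the wheel with the pad on it. I'll raise the force to be clearly firm.

{"api": "play_rows", "payload": {"series": [[0.4,[0,0,0],[0,0,0]],[0.4,[0,0,0],[0,0,0]],[0.4,[0,0,0],[0,0,0]],[0.4,[0,0,0],[0,0,0]]], "force": 22}}

```text
t: 10.5
tool_pos: [0.5624, 0.0367, 0.13]
tool_rot: [3.072, 0.642, 0.005]
contact_force: [-7.5, -4.7, 18.2]
opening: 0.0426
grip_force: 19.8
```

{"api": "play_rows", "payload": {"series": [[0.4,[0,0,0],[0,0,0]],[0.4,[0,0,0],[0,0,0]],[0.4,[0,0,0],[0,0,0]],[0.4,[0,0,0],[0,0,0]]], "force": 24}}

```text
t: 11.0
tool_pos: [0.5624, 0.0367, 0.1302]
tool_rot: [3.072, 0.642, 0.005]
contact_force: [-8.1, -4.2, 20.7]
opening: 0.041
grip_force: 21.7
```

The stop is close (41 mm against 38.3 mm), so I'll release to the tooth and squeeze again for a clear stall.

{"api": "play_rows", "payload": {"series": [[0.6,[0,0,0],[0,0,0]],[0.75,[0,0,0],[0,0,0]],[0.88,[0,0,0],[0,0,0]],[0.88,[0,0,0],[0,0,0]],[0.8,[0,0,0],[0,0,0]],[0.75,[0,0,0],[0,0,0]],[0.72,[0,0,0],[0,0,0]],[0.7,[0,0,0],[0,0,0]]], "force": 20}}

```text
t: 12.0
tool_pos: [0.5613, 0.0364, 0.1261]
tool_rot: [3.072, 0.642, 0.001]
contact_force: [-0.9, -5.6, 5.4]
opening: 0.0602
grip_force: 10.6
```

{"api": "play_rows", "payload": {"series": [[0.68,[0,0,0],[0,0,0]],[0.66,[0,0,0],[0,0,0]],[0.64,[0,0,0],[0,0,0]],[0.62,[0,0,0],[0,0,0]],[0.6,[0,0,0],[0,0,0]],[0.58,[0,0,0],[0,0,0]],[0.55,[0,0,0],[0,0,0]],[0.55,[0,0,0],[0,0,0]]]}}

```text
t: 13.0
tool_pos: [0.5615, 0.0364, 0.1279]
tool_rot: [3.072, 0.642, 0.001]
contact_force: [-5.9, -4.7, 12.6]
opening: 0.054
grip_force: 18.7
```

{"api": "play_rows", "payload": {"series": [[0.5,[0,0,0],[0,0,0]],[0.45,[0,0,0],[0,0,0]],[0.45,[0,0,0],[0,0,0]],[0.45,[0,0,0],[0,0,0]]], "force": 24}}

```text
t: 13.5
tool_pos: [0.5615, 0.0363, 0.1286]
tool_rot: [3.072, 0.642, 0.001]
contact_force: [-7.9, -5.2, 14.9]
opening: 0.051
grip_force: 22.3
```

Clear stall at 51 mm under 22 N, so the bush is home. Now I'll let go and rise.

{"api": "play_rows", "payload": {"series": [[0.6,[0,0,0],[0,0,0]],[0.8,[0,0,0],[0,0,0]],[1,[0,0,0],[0,0,0]],[1,[0,0,0],[0,0,0]],[1,[0,0,-0.5],[0,0,0]],[1,[0,0,-0.5],[0,0,0]],[1,[0,0,-0.5],[0,0,0]],[1,[0,0,-0.3],[0,0,0]]]}}

```text
t: 14.5
tool_pos: [0.5612, 0.038, 0.2164]
tool_rot: [3.075, 0.643, 0.003]
contact_force: [0.7, -0.1, -0.1]
opening: 0.0854
grip_force: 0.0
```

```bash
python3 go.py -0.083 0.11;  python3 - <<'E'
from station import imaging
import cv2
cv2.imwrite("pics/w4.png",imaging.get_image("wrist")["color"])
E
```

```text
t 14.5 q [-0.065 -0.088  1.776  0.     1.451  1.094] pos [0.5612 0.038  0.2164] F [ 0.7 -0.1 -0.1] open 0.0854 gf 0.0
shift/0.05 [-0.03  1.67  2.13] turn [array([ 2.000e-02,  1.000e-02, -2.249e+01]), array([ 0.  , -0.01,  0.01])]
```

View pics/w4.png

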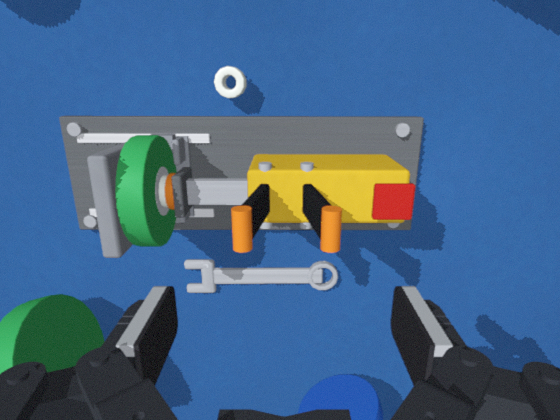

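The pad (169,192) bears on the bush flange, which is flat on the wheel; the levers are open and the tab is at (392,202). Moving to the tab.

{"api": "play_rows", "payload": {"series": [[0,[0,0.6,0],[0,0,0]],[0,[-0.03,0.6,0],[0,0,0]],[0,[0,0.47,0],[0,0,0]],[0,[0,0,0],[0,0,0]],[0,[0,0,0.7],[0,0,0]],[0,[0,0,0.7],[0,0,0]],[0,[0,0,0.6],[0,0,0]],[0,[0,0,0],[0,0,0]]], "force": 20}}

```text
t: 15.55
tool_pos: [0.5902, -0.0381, 0.1114]
tool_rot: [-3.072, -0.643, 0.01]
contact_force: [0.9, -1.2, 0.0]
opening: 0.0001
grip_force: 0.0
```

```bash
python3 go.py -0.083 0.092
```

```text
t 15.55 q [-0.191  0.081  1.79   0.     1.277  0.968] pos [ 0.5902 -0.0381  0.1114] F [ 0.9 -1.2  0. ] open 0.0001 gf 0.0
shift/0.05 [0.06 0.05 0.39] turn [array([ -0.06,  -0.05, -22.48]), array([-0.03,  0.04,  0.02])]
```

{"api": "play_rows", "payload": {"series": [[0,[0.05,0.05,0.2],[0,0,0]],[0,[0,0,0.15],[0,0,0]],[0,[0,0,0.1],[0,0,0]],[0,[0,0,0.06],[0,0,0]],[0,[0,0,0.06],[0,0,0]],[0,[0,0,0],[0,0,0]]]}}

```text
t: 16.3
tool_pos: [0.5966, -0.0406, 0.0881]
tool_rot: [3.075, 0.643, 0.001]
contact_force: [-4.1, 0.8, 7.8]
opening: 0.0001
grip_force: 3.8
```

{"api": "play_rows", "payload": {"series": [[0,[0,0,0.05],[0,0,0]],[0,[0,0,0.05],[0,0,0]],[0,[0,0,0],[0,0,0]]]}}

```text
t: 16.68
tool_pos: [0.5967, -0.0406, 0.0839]
tool_rot: [3.075, 0.643, 0.001]
contact_force: [-4.7, 1.1, 10.2]
opening: -0.0
grip_force: 4.9
```

{"api": "play_rows", "payload": {"series": [[0,[0,0,0.05],[0,0,0]],[0,[0,0,0.05],[0,0,0]],[0,[0,0,0],[0,0,0]],[0,[0,0,0],[0,0,0]]]}}

```text
t: 17.18
tool_pos: [0.5973, -0.041, 0.0832]
tool_rot: [3.074, 0.643, 0.001]
contact_force: [-15.7, 1.6, 30.2]
opening: 0.0002
grip_force: 14.7
```

```bash
python3 go.py -0.083 0.092;  python3 - <<'E'
from station import imaging
import cv2,numpy as np
t=imaging.get_image("top")["color"][160:245,185:315]; s=imaging.get_image("side")["color"][200:305,225:315]
w=imaging.get_image("wrist")["color"]
h=lambda a,k:cv2.resize(a,k,interpolation=cv2.INTER_CUBIC)
cv2.imwrite("pics/m5.png",np.vstack([np.hstack([h(s,(260,300)),h(t,(440,300))]),h(w[60:300],(700,300))]))
E
```

```text
t 17.175 q [-1.920e-01  1.250e-01  1.794e+00 -1.000e-03  1.221e+00  9.660e-01] pos [ 0.5973 -0.041   0.0832] F [-15.7   1.6  30.2] open 0.0002 gf 14.690709167771274
shift/0.05 [-0.05 -0.06 -0.18] turn [array([ 0.000e+00,  1.000e-02, -2.248e+01]), array([ 0.01, -0.  ,  0.02])]
```

View pics/m5.png

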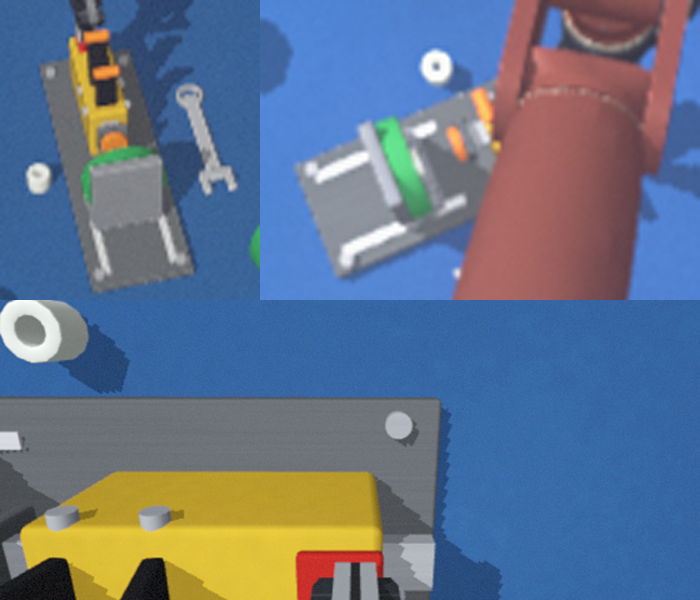

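The jaw has sprung back: the pad (455,145 in the top part) is by the housing, and the wheel is standing. I'll lift clear.

{"api": "play_rows", "payload": {"series": [[0,[0,0,-0.3],[0,0,0]],[0,[0,0,-0.6],[0,0,0]],[0,[0,0,-0.8],[0,0,0]],[0,[0,0,-0.8],[0,0,0]],[0,[-0.4,0,-0.5],[0,0,0]],[0,[-0.8,0,0],[0,0,0]],[0,[-0.6,0,0],[0,0,0]],[0,[0,0,0],[0,0,0]]]}}

```text
t: 18.32
tool_pos: [0.5126, -0.0772, 0.2266]
tool_rot: [3.075, 0.64, 0.001]
contact_force: [0.3, -0.3, -1.0]
opening: -0.0
grip_force: 0.0
```

```bash
python3 - <<'E'
from station import imaging,ctrl
import cv2
print(ctrl.get_obs()["contact_force"])
cv2.imwrite("pics/w6.png",imaging.get_image("wrist")["color"])
E
```

```text
[ 0.28007302 -0.2545258  -1.01407285]
```

View pics/w6.png

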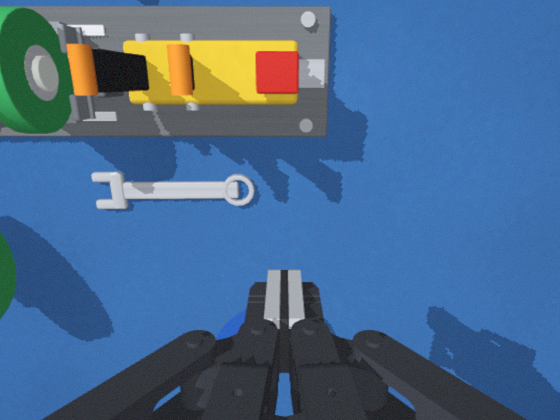

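The bush flange (42,75) sits home in the wheel, the jaw is back, the bar sticks out behind the tab at (313,72), and the robot touches nothing. Handing in.

```bash
python3 -c "
from station import ctrl
print(ctrl.finish_job())"
```

```text
the job is handed in; nothing more can be done
None
```

The job is handed in at about 18 s: the bush is pressed home at an estimated 24–27 N on the pad (worked out from the finger force, not measured directly), the jaw is back after pressing the release tab, and the wheel is standing in its cradle.

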